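# Switch the ball sorter to its other chute

### The arm

A 7-joint arm with a two-finger parallel gripper is mounted at the origin on the work surface. World frame = base frame: x ahead of the robot, y to its left, z up, the work surface at z = 0. Lengths are in m, angles in rad, forces in N, time in s.
With the tool pointing down it reaches from about 0.425 to 1.025 m from the base axis. Payload 9.4 kg.
Tool frame: the origin (TCP) lies at the very end of the fingers, on their centre line; the grasp point (between the pads) lies ctrl.grasp_offset behind it (ctrl.grasp_offset is the distance from the TCP to the grasp point, in m); z points along the fingers, y is the direction in which the jaws open and shut (so a half turn about z gives the same grasp; the last joint's range is limited). The gripper opens to 85 mm and grips with 20 to 120 N. Pads are 22 mm wide; open, the fingers measure 114 mm over their backs; the gripper's body (76 mm by 85 mm) begins 54 mm behind the grasp point. The pads swing forward as they close: fully open they stand 13 mm farther back than shut.
Start: joints at [1.174, 0.599, -0.003, 1.599, 0.002, 0.943, -0.08], TCP at [0.228, -0.688, 0.231] pointing down, gripper open.
Joint ranges: [-2.57, 2.57], [-0.35, 1.97], [-1.29, 1.29], [0.11, 2.56], [-1.05, 4.19], [0.11, 1.86], [-2.63, 2.63]. Speed limits (rad/s): [2.22, 2.22, 3.01, 3.01, 3.14, 3.14, 3.14].

### API

Orientations are given as a 3x3 rotation matrix whose columns are the frame's x, y, z axes.
In Python, from cell import ctrl gives the robot as it stands.
- The arm moves only by the shell command python3 -m crank 'ROWS' [FORCE]. ROWS is text: rows parted by semicolons, each of 5 numbers parted by spaces: the shift along the tool's x, y, z in m, then the turn about the tool's z in rad, then the finger opening in m, from 0 to 0.0854. In form: tx ty tz yaw claw; .... A call has 1 to 8 rows; each row is the pose to reach, as a shift and turn from the pose commanded when the call began, along the tool's axes at that moment; what a row does not reach only later rows make up. A row lasts 1/12 s, in which the tool goes at most 41.7 mm and 7.16 degrees, less where a joint would pass 70% of its speed; a pose out of reach is approached as far as the arm can. A call with a gripper value outside its range is refused whole. The fingers move at their own pace and stop on an object; FORCE is the grip in N (left out, the last holds). Time passes only in rows, so rows that repeat a pose let the fingers close. It gives the time, the measured TCP pose, the force and the opening at its end, in the units of the state.
- ctrl.get_state(): the state, without advancing time (a new reading comes with each control period).
- ctrl.camera(name): name is "side" or "top"; returns a dict with "img" (420x560x3 uint8, red, green, blue), "range_z" (420x560 float32, m along the optical axis (not along the pixel's ray), 0 where there is no reading), "fx", "fy", "cx", "cy" (pixels), "k1" (the pictures are not rectified: a ray, as slopes to the right and down, at radius r is drawn at 1 + k1 r^2 times it, then the intrinsics apply), "R" (3x3) and "t" (3): a world point X has camera coordinates R X + t. Camera axes: x right, y down, z forward; pixel columns grow to the right and rows downward; lengths in m; the calibration is good to about 2 mm. A picture is of the moment at which its call begins.
- ctrl.sign_off(): hands the job in, once; it reports no verdict.
The state is a dict: "time": time; "joint_pos": joint angles; "qvel": joint speeds; "tau": joint torques, N m; "eef_pos": TCP position; "tcp_rot": TCP orientation; "force": force on the tool from outside, world axes, zero at the start; "wrist_torque": the same for the moment, N m; "finger_gap": finger opening in m.
Only numpy, scipy, OpenCV 4.12 (cv2) and the standard library are available. Lean on these libraries where they do the work, as an engineer would, in place of code of your own. Each camera call takes 0.05 s, during which the arm holds its last target.

### The job

The wooden ball sorter's seesaw gate leans towards one chute, and two wooden balls wait in the feed trough. With a fingertip rock the gate over its pivot so that it leans fully the other way, and then push both balls along the trough and off its end onto the gate, so that they run down into that other chute and come to rest at its bottom. Do not lift the balls, and leave the can, the carton and the mug standing where they are.

Things in the scene. Friction and masses are not known exactly. Their poses are not given: they have to be found in the camera images.
- sorter: Plywood ball sorter, fixed to the table; T-shaped base board 10 mm thick, 280 mm wide (x) from y -240 to 60 and 90 mm wide from y 60 to 220. Origin on the table under the middle of the gate, z up; balls feed along -y; near chute lies on its -x side and the far one on its +x side. A ball pushed off the trough's mouth drops about 10 mm onto the gate and rolls sideways off its low end into a chute.
- mouth (a point): Middle of the feed trough's mouth, on its floor: sorter x 0, y 45, z 105 mm. The trough runs from here along +y to its open end at y 200, its floor falling to 100.5 mm; 46 mm wide inside, side walls 11 mm thick, tops at z 114 mm. A 2.5 mm rib at y 134 keeps the balls from rolling back. Beside the mouth stand two board wings, x 30 to 85 mm either side, y 45 to 55, tops at z 145 mm.
- chute_near (a point): Bottom end of the near chute, on its floor at the end stop: sorter x -108, y -218, z 12 mm. The chute is 46 mm wide and rises along +y to 50 mm high beside the gate.
- chute_far (a point): Bottom end of the far chute, the same at sorter x +108 mm.
- gate (a joint): Seesaw gate angle, rad: +0.27 leaning fully to the far chute (+x end low), -0.27 to the near chute (-x end low). Hinge along the sorter's y, 95 mm above its origin. Plate 160 (x) by 82 (y) mm, a crossbar behind it with a press paddle at each end. Top-heavy: rests only at a stop, falls to the other side once past the middle; about 1 N on a raised paddle moves it.
- weight (a point): Top centre of the gate's upright steel weight, 28 mm in diameter; it stands on the middle of the crossbar, 88 mm above the pivot and 52 mm behind it (-y).
- paddle_near (a point): Centre of the top of the near press paddle (44 by 40 mm, 8 mm thick), at x = -112, y = -58, z = +56 mm from the pivot when the gate is level; about 60 mm lower at one stop than at the other.
- paddle_far (a point): Centre of the top of the far press paddle, the same at x = +112 mm.
- ball_front_center (a point): Centre of the wooden ball nearer the mouth, 40 mm in diameter, 25 g; waits at about y = 84 mm, z = 124 mm in the sorter's frame, against the other ball.
- ball_back_center (a point): Centre of the second, equal ball, behind the first against the rib, at about y = 124 mm, z = 123 mm; pushing it pushes the first one ahead of it, slightly uphill, and both roll back if let go before the mouth.
- can_a_center (a point): Middle of a drink can, 66 mm in diameter, 115 mm high, upright beside the sorter: leave alone.
- carton: Juice carton 45 by 65 by 105 mm standing on the table, origin at the centre of its underside: leave alone.
- mug: White mug, 80 mm across, 90 mm high, handle at its +y, origin at the centre of its underside: leave alone.
There are look-alikes about, which are no part of the job. What is shaped like the part that bears ball_back_center but blue is not meant.

How it is judged:
By the outcome, as a careful person would: the job done as asked, in the order asked, and still so for the second after the job is handed in, with the robot touching nothing.
It also fails if it takes over 51 s, if anything falls off the work surface, if the arm or the gripper's body presses on something with over 40 N, if the wrist force passes 120 N, or if a joint passes its speed limit or range.

## Working session

There is one attempt and no reset: what is moved stays moved. The work goes in short steps, Python scripts to look and compute and a shell command to move; the robot and the scene stay as the last step left them, time stands still between calls to the robot, and variables do not carry over. Pictures are saved under pics/ and viewed, and the job is handed in when it is done.

```bash
mkdir -p pics; ls; python3 - <<'E'
from cell import ctrl
import cv2,numpy as np
s=ctrl.get_state()
for k,v in s.items(): print(k,np.round(v,4).tolist())
print(ctrl.grasp_offset)
for n in("side","top"):
    c=ctrl.camera(n)
    cv2.imwrite(f"pics/{n}0.png",c["img"][:,:,::-1])
    np.savez(f"{n}0.npz",**c)
    print(n,c["fx"],c["fy"],c["cx"],c["cy"],c["k1"],c["R"],c["t"])
E
```

```text
pics
time 0.0
joint_pos [1.1743, 0.6002, -0.0026, 1.6001, 0.0018, 0.9429, -0.0798]
qvel [-0.0, 0.0008, -0.001, 0.0015, 0.0015, 0.0007, -0.001]
tau [-0.0005, -77.6447, 1.5647, -25.8014, 0.0124, 0.009, 0.0]
eef_pos [0.2278, -0.6878, 0.2304]
tcp_rot [[0.9493, 0.3144, -0.0006], [0.3144, -0.9493, 0.0015], [-0.0001, -0.0016, -1.0]]
force [0.2053, 0.3164, 0.1831]
wrist_torque [-0.008, 0.0044, -0.0134]
finger_gap 0.0859
0.0187
side 386.66441298484244 386.66441298484244 284.41468969103505 210.68218178155624 -0.06253077844023076 [[-0.80065343 -0.59895368  0.01444203]
 [-0.47425068  0.61885774 -0.62617999]
 [ 0.36611525 -0.5082023  -0.77954477]] [0.46079689 0.38802051 0.68829058]
top 427.01568585040684 427.01568585040684 279.6512807716886 211.41222664693387 -0.048794922045276655 [[-0.00690173 -0.999893   -0.01289789]
 [-0.98686884  0.00889221 -0.16127872]
 [ 0.16137616  0.01161542 -0.98682461]] [-0.03330113  0.62350519  1.0019106 ]
```

View pics/side0.png

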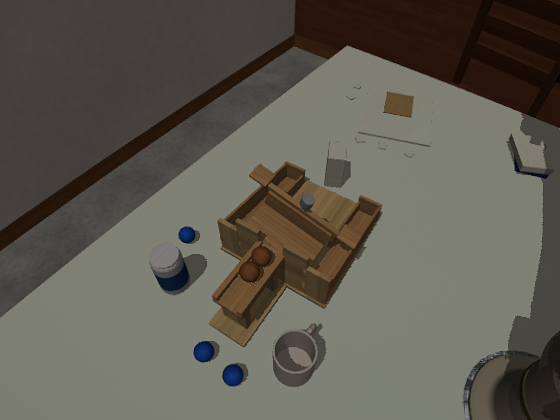

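View pics/top0.png

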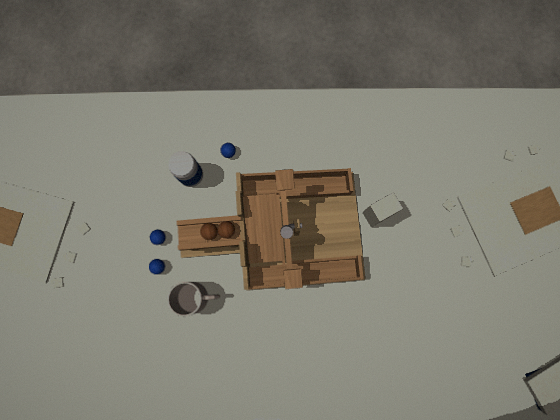

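The top view shows the balls at (209,231) and (227,230), the weight at (287,231), the far paddle at (285,180) and the near paddle at (292,275). Next I measure these and enlarge the view.

```bash
cat > h.py <<'E'
import numpy as np,cv2
def K(c): return np.array([[c["fx"],0,c["cx"]],[0,c["fy"],c["cy"]],[0,0,1.]]),np.array([c["k1"],0,0,0],float)
def cloud(c):
    h,w=c["range_z"].shape
    u,v=np.meshgrid(np.arange(w),np.arange(h))
    k,d=K(c)
    n=cv2.undistortPoints(np.stack([u,v],-1).reshape(-1,1,2).astype(float),k,d).reshape(h,w,2)
    z=c["range_z"][...,None]
    P=np.concatenate([n*z,z],-1)
    return (P-c["t"])@c["R"]
def proj(c,X):
    k,d=K(c); X=np.atleast_2d(X)
    return cv2.projectPoints(X.astype(float),cv2.Rodrigues(c["R"])[0],c["t"].astype(float),k,d)[0].reshape(-1,2)
E
python3 - <<'E'
from h import *
t=dict(np.load("top0.npz")); s=dict(np.load("side0.npz"))
P=cloud(t);Q=cloud(s)
for n,(u,v) in dict(b1=(209,231),b2=(227,230),w=(287,231),pf=(285,180),pn=(292,275),table=(400,330),trfloor=(195,238),carton=(386,208)).items():
    a=P[v-2:v+3,u-2:u+3].reshape(-1,3); print(n,np.round(np.median(a,0),4))
for n,(u,v) in dict(pf=(262,175),w=(307,202),b1=(249,272),b2=(261,257)).items():
    a=Q[v-2:v+3,u-2:u+3].reshape(-1,3); print('side',n,np.round(np.median(a,0),4))
cv2.imwrite("pics/tz.png",cv2.convertScaleAbs(cv2.resize(t["img"][140:310,160:400,::-1],None,fx=3.3,fy=3.3,interpolation=2),alpha=1.6))
cv2.imwrite("pics/sz.png",cv2.convertScaleAbs(cv2.resize(s["img"][150:350,190:400,::-1],None,fx=3,fy=3,interpolation=2),alpha=1.6))
# heights: wing tops, z map for top
for z0,z1,nm in((.135,.155,'wing'),):
    m=(P[...,2]>z0)&(P[...,2]<z1)
    print(nm,m.sum())
E
```

```text
b1 [0.5654 0.1193 0.1405]
b2 [0.5671 0.0787 0.1416]
w [ 0.5595 -0.0552  0.1796]
pf [ 0.6718 -0.0519  0.1775]
pn [ 0.4669 -0.0658  0.1199]
table [ 0.3306 -0.3345 -0.0013]
trfloor [0.5539 0.1593 0.1005]
carton [ 0.6204 -0.2873  0.1042]
side pf [ 0.6751 -0.0491  0.1806]
side w [ 0.5563 -0.0456  0.1804]
side b1 [0.5626 0.1305 0.1394]
side b2 [0.5654 0.0916 0.1403]
wing 699
```

View pics/tz.png

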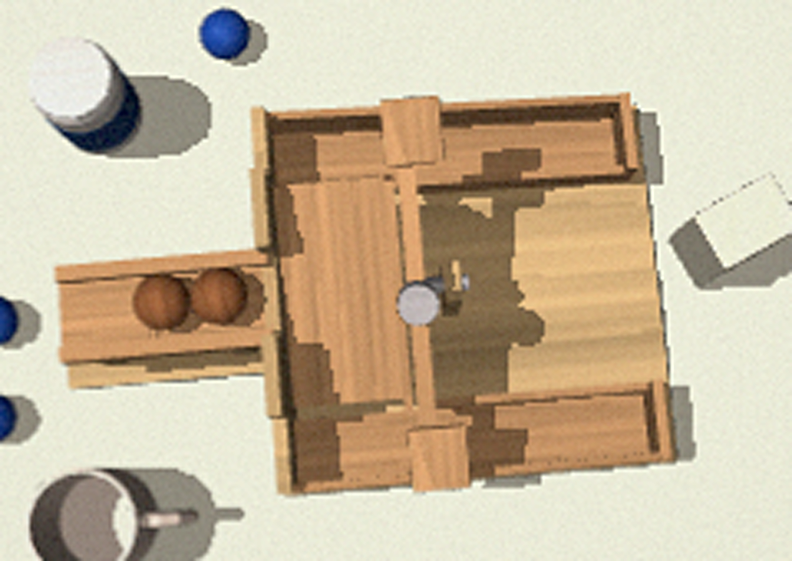

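View pics/sz.png

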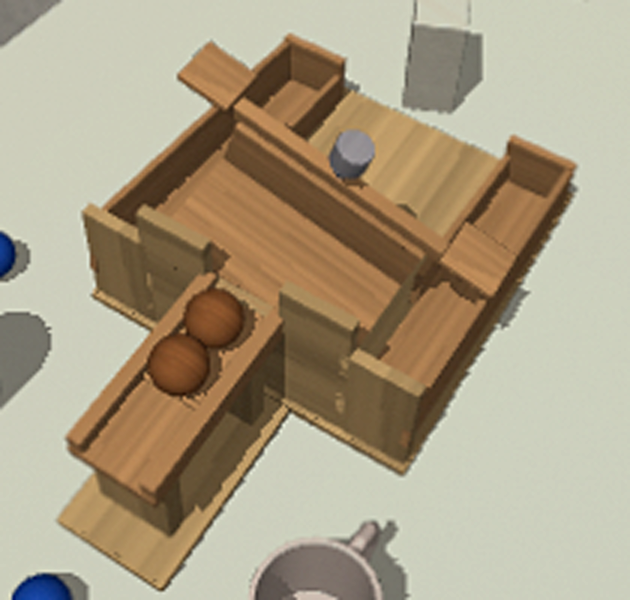

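```bash
python3 - <<'E'
from h import *
t=dict(np.load("top0.npz")); s=dict(np.load("side0.npz"))
from scipy.optimize import least_squares
for nm,c in(("top",t),("side",s)):
    P=cloud(c); I=c["img"].astype(int)
    x,y,z=P[...,0],P[...,1],P[...,2]
    # balls
    hsv=cv2.cvtColor(c["img"],cv2.COLOR_RGB2HSV)
    m=(z>.119)&(z<.15)&(y>.055)&(y<.16)&(abs(x-.565)<.03)
    p=P[m]
    cs=[]
    for y0 in((.125,.085) ):
        q=p[abs(p[:,1]-y0)<.017]
        f=least_squares(lambda a:np.linalg.norm(q-a,axis=1)-.02,[.565,y0,.124],loss='soft_l1',f_scale=.002)
        cs.append(f.x); print(nm,'ball',np.round(f.x,4),len(q))
    d=cs[0]-cs[1]; print('sep',np.linalg.norm(d),'dir yaw',np.degrees(np.arctan2(-d[0],d[1])))
    # trough wall tops
    m=(z>.1115)&(z<.117)&(y>.05)&(y<.22)&(abs(x-.56)<.06)
    for lo,hi in((.52,.553),(.57,.61)):
        q=P[m&(x>lo)&(x<hi)]
        if len(q)<20: continue
        b=np.polyfit(q[:,1],q[:,0],1); r=q[:,0]-np.polyval(b,q[:,1])
        print('wall',len(q),b,r.std(),'yaw',np.degrees(-np.arctan(b[0])),q[:,1].min(),q[:,1].max())
    m=(z>.141)&(z<.149)&(abs(y-.05)<.05)&(abs(x-.56)<.12)
    q=P[m]; k=abs(q[:,0]-.56)>.02; q=q[k]
    b=np.polyfit(q[:,0],q[:,1],1); print('wing',len(q),b,'yaw',np.degrees(np.arctan(b[0])),q[:,0].min(),q[:,0].max(),'y at .56',np.polyval(b,.56))
    m=(z>.174)&(z<.186)&(abs(y+.055)<.03)&(abs(x-.557)<.025)
    q=P[m]; print('weight',np.round(np.median(q,0),4),(q.min(0)+q.max(0))/2,len(q))
E
```

```text
top ball [0.5675 0.1241 0.1215] 220
top ball [0.5711 0.0842 0.1227] 221
sep 0.040133103498536826 dir yaw 5.258302970029276
wall 230 [-0.08362643  0.54824952] 0.003294701029230618 yaw 4.780318461287018 0.05222869026763024 0.19789672028783453
wall 225 [-0.07858035  0.60460744] 0.0031666235827203246 yaw 4.49308972249591 0.05068826066148626 0.20179463240947937
wing 210 [0.0794299  0.00493073] yaw 4.5414632653406555 0.4890573982679398 0.6559176887165759 y at .56 0.049411477260565835
weight [ 0.5576 -0.0531  0.1789] [ 0.55779182 -0.05306768  0.17928369] 127
side ball [0.5704 0.122  0.1237] 334
side ball [0.5741 0.0821 0.1251] 310
sep 0.04002940337604321 dir yaw 5.275090127407958
wall 427 [-0.07246365  0.54927685] 0.0035238500905914157 yaw 4.144616743573378 0.0502731320458403 0.19634165807138265
wall 380 [-0.08281191  0.60823388] 0.003465557034002433 yaw 4.733971062263297 0.050197410156066026 0.20145636558966945
wing 312 [0.08219269 0.00374014] yaw 4.69873240527409 0.4900650188044852 0.6599942802744404 y at .56 0.04976804812935559
weight [ 0.5602 -0.0523  0.1809] [ 0.56032431 -0.05462136  0.17994309] 144
```

Sorter pose: origin about (0.577, 0.000), yaw +4.65°. The gate leans near, since the far paddle is high at z≈0.178. So I'll press the far paddle and send the balls to the far chute. I'll start by moving over it, closing the fingers and aligning yaw with the sorter.

```bash
python3 -m crank '0.032 -0.024 0 0.08 0; 0.064 -0.048 0 0.16 0; 0.096 -0.072 0 0.239 0; 0.128 -0.096 0 0.239 0; 0.160 -0.12 0 0.239 0; 0.192 -0.144 0 0.239 0; 0.224 -0.168 0 0.239 0; 0.256 -0.192 0 0.239 0' 20
cat > loc.py <<'E'
import numpy as np
from cell import ctrl
O=np.array([.5775,0,0]);a=np.radians(4.65)
R=np.array([[np.cos(a),-np.sin(a),0],[np.sin(a),np.cos(a),0],[0,0,1]])
s=ctrl.get_state(); T=s["tcp_rot"]
print('t',round(s["time"],2),'tcp',np.round(s["eef_pos"],4),'sorter mm',np.round(1000*R.T@(s["eef_pos"]-O),1),'F',np.round(s["force"],1),'gap',round(s["finger_gap"],4),'yaw',np.degrees(np.arctan2(T[1,0],T[0,0])))
def go(p): print('to',p,'tool shift',np.round(T.T@(O+R@(np.array(p)/1000)-s["eef_pos"]),4))
E
python3 -c "
from loc import *
go([93,-58,230])"
```

```text
time: 0.77
eef_pos: [0.4112, -0.4236, 0.2311]
tcp_rot: [[0.997, 0.081, -0.0], [0.081, -0.997, 0.0], [-0.0, -0.0, -1.0]]
force: [0.8, 0.0, 0.7]
finger_gap: -0.0
t 0.77 tcp [ 0.4112 -0.4236  0.2311] sorter mm [-200.1 -408.7  231.1] F [0.8 0.  0.7] gap -0.0 yaw 4.627544265633356
to [93, -58, 230] tool shift [ 0.293  -0.3509  0.0011]
```

```bash
python3 -m crank '0.025 -0.030 0 0 0; 0.05 -0.06 0 0 0; 0.075 -0.09 0 0 0; 0.1 -0.12 0 0 0; 0.125 -0.15 0 0 0; 0.15 -0.18 0 0 0; 0.175 -0.21 0 0 0; 0.2 -0.24 0 0 0' | head -2; python3 -m crank '0.025 -0.030 0 0 0; 0.05 -0.06 0 0 0; 0.075 -0.09 0 0 0; 0.1 -0.111 0 0 0; 0.103 -0.111 0 0 0;0.103 -0.111 0.02 0 0' |head -2
python3 - <<'E'
from loc import *
go([103,-58,180])
import cv2
cv2.imwrite("pics/s1.png",ctrl.camera("side")["img"][:,:,::-1])
E
```

```text
time: 1.43
eef_pos: [0.5912, -0.1683, 0.2311]
time: 1.93
eef_pos: [0.6876, -0.0483, 0.2136]
t 1.93 tcp [ 0.6876 -0.0483  0.2136] sorter mm [105.8 -57.1 213.6] F [ 1.4 -1.1  0.2] gap -0.0002 yaw 4.857435103539244
to [103, -58, 180] tool shift [-0.003   0.0009  0.0336]
```

View pics/s1.png

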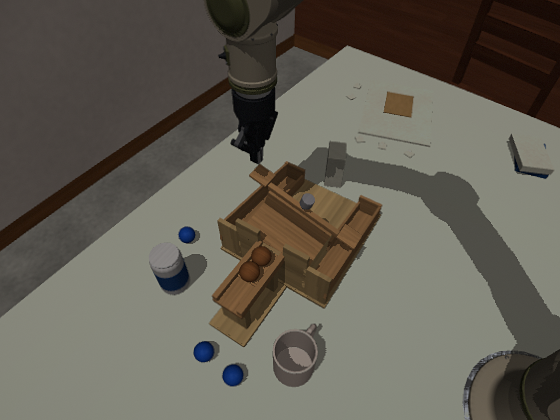

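The fingertip at (258,158) is just above the raised far paddle at (262,173). Pressing down in steps.

```bash
python3 -m crank '0 0 0.01 0 0;0 0 0.02 0 0;0 0 0.03 0 0;0 0 0.036 0 0;0 0 0.042 0 0;0 0 0.048 0 0;0 0 0.054 0 0; 0 0 0.06 0 0'
python3 loc.py
```

```text
time: 2.65
eef_pos: [0.6843, -0.0512, 0.1509]
tcp_rot: [[0.997, 0.081, 0.0], [0.081, -0.997, 0.0], [0.0, -0.0, -1.0]]
force: [0.3, -1.4, 0.9]
finger_gap: 0.0001
t 2.65 tcp [ 0.6843 -0.0512  0.1509] sorter mm [102.3 -59.7 150.9] F [ 0.3 -1.4  0.9] gap 0.0001 yaw 4.6242629859016855
```

```bash
python3 -m crank '0 0 0.006 0 0;0 0 0.012 0 0;0 0 0.018 0 0;0 0 0.024 0 0;0 0 0.027 0 0; 0 0 0.027 0 0'
python3 loc.py; python3 - <<'E'
from cell import ctrl
import cv2
cv2.imwrite("pics/s2.png",ctrl.camera("side")["img"][:,:,::-1])
E
```

```text
time: 3.15
eef_pos: [0.6842, -0.0512, 0.1248]
tcp_rot: [[0.997, 0.081, -0.0], [0.081, -0.997, 0.0], [-0.0, -0.0, -1.0]]
force: [-2.2, 0.5, 6.6]
finger_gap: 0.0004
t 3.15 tcp [ 0.6842 -0.0512  0.1248] sorter mm [102.2 -59.7 124.8] F [-2.2  0.5  6.6] gap 0.0004 yaw 4.623087743136777
```

View pics/s2.png

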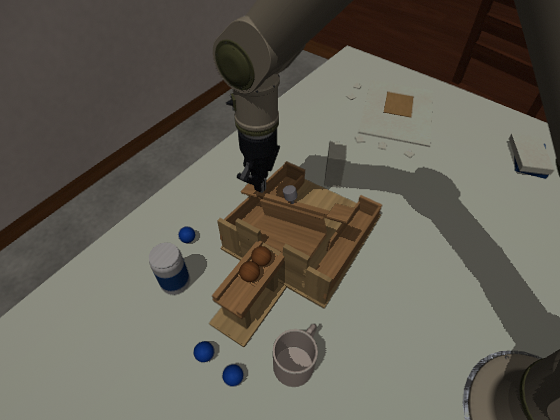

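The gate is over and on its stop: the reaction is 6.6 N at z = 0.125, and the weight now leans right/far at (290,192). I'll lift and go behind the balls.

```bash
python3 -m crank '0 0 -0.01 0 0;0 0 -0.04 0 0;0 0 -0.08 0 0;0 0 -0.11 0 0;0 0 -0.11 0 0' | head -2
python3 -c "
from loc import *
go([0,172,230])"
```

```text
time: 3.62
eef_pos: [0.6874, -0.0516, 0.2416]
t 3.62 tcp [ 0.6874 -0.0516  0.2416] sorter mm [105.4 -60.3 241.6] F [ 1.2  0.  -0.3] gap -0.0 yaw 4.604219540066871
to [0, 172, 230] tool shift [-0.1057 -0.2322  0.0103]
```

```bash
python3 -m crank '-0.015 -0.033 0 0 0;-0.03 -0.066 0 0 0;-0.045 -0.099 0 0 0;-0.06 -0.132 0 0 0;-0.075 -0.165 0 0 0;-0.09 -0.198 0 0 0;-0.105 -0.232 0 0 0;-0.105 -0.232 0.01 0 0' | head -2
python3 - <<'E'
from loc import *
from h import *
go([1,172,113])
for n in("side","top"):
    c=ctrl.camera(n);np.savez(n+"3.npz",**c)
    cv2.imwrite(f"pics/{n}3.png",c["img"][:,:,::-1])
# gate check
c=dict(np.load("side3.npz")); P=cloud(c)
q=P.reshape(-1,3); L=(q-O)@R
for nm,x0 in(("far",123),("near",-93)):
    m=(abs(L[:,0]*1000-x0)<15)&(abs(L[:,1]*1000+58)<12)
    print(nm,m.sum(),np.round(np.percentile(L[m,2],[25,50,75,95]),3))
E
```

```text
time: 4.28
eef_pos: [0.558, 0.1799, 0.2259]
t 4.28 tcp [0.558  0.1799 0.2259] sorter mm [ -4.9 180.8 225.9] F [0.9 0.5 0.8] gap 0.0 yaw 5.156709532177194
to [1, 172, 113] tool shift [0.0056 0.0094 0.1129]
far 210 [0.039 0.075 0.121 0.124]
near 278 [0.038 0.167 0.181 0.184]
```

View pics/side3.png

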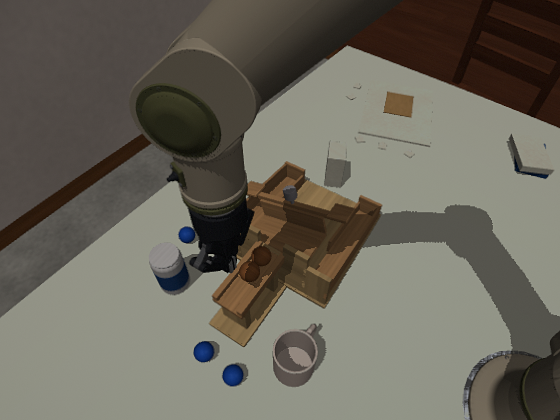

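View pics/top3.png

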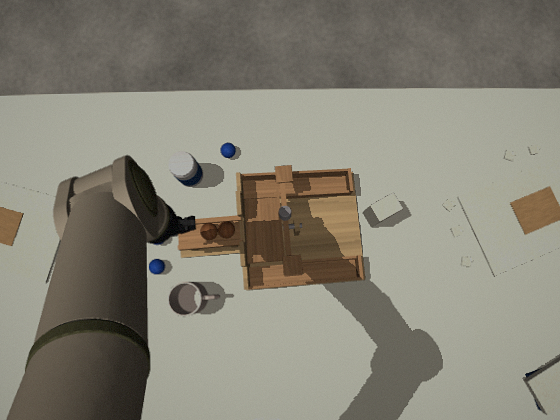

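The near paddle is now high (0.18) and the far one low (0.12), so the gate is fully over. The balls are still at (209,231) and (227,230). The TCP is still settling, so I'll let it stop and re-read it.

```bash
python3 -m crank '0 0 0 0 0;0 0 0 0 0;0 0 0 0 0' | head -2
python3 -c "
from loc import *
go([1,170,113])"
```

```text
time: 4.63
eef_pos: [0.5617, 0.1701, 0.2246]
t 4.63 tcp [0.5617 0.1701 0.2246] sorter mm [ -1.9 170.9 224.6] F [-0.1 -0.2  0.2] gap 0.0002 yaw 4.494491002107017
to [1, 170, 113] tool shift [0.0029 0.0008 0.1116]
```

```bash
python3 -m crank '0.003 -0.002 0.03 0 0;0.003 -0.002 0.06 0 0;0.003 -0.002 0.08 0 0;0.003 -0.002 0.095 0 0;0.003 -0.002 0.105 0 0;0.003 -0.002 0.11 0 0;0.003 -0.002 0.11 0 0;0.003 -0.002 0.11 0 0' 
python3 - <<'E'
from loc import *
from h import *
go([1,100,113])
c=ctrl.camera("side")
cv2.imwrite("pics/s4.png",cv2.resize(c["img"][150:350,150:400,::-1],None,fx=3,fy=3))
E
```

```text
time: 5.3
eef_pos: [0.5642, 0.1736, 0.1148]
tcp_rot: [[0.997, 0.08, 0.001], [0.08, -0.997, 0.0], [0.001, -0.0, -1.0]]
force: [0.1, -0.6, 0.4]
finger_gap: 0.0001
t 5.3 tcp [0.5642 0.1736 0.1148] sorter mm [  0.8 174.1 114.8] F [ 0.1 -0.6  0.4] gap 0.0001 yaw 4.595810569370498
to [1, 100, 113] tool shift [0.0002 0.0741 0.0018]
```

View pics/s4.png

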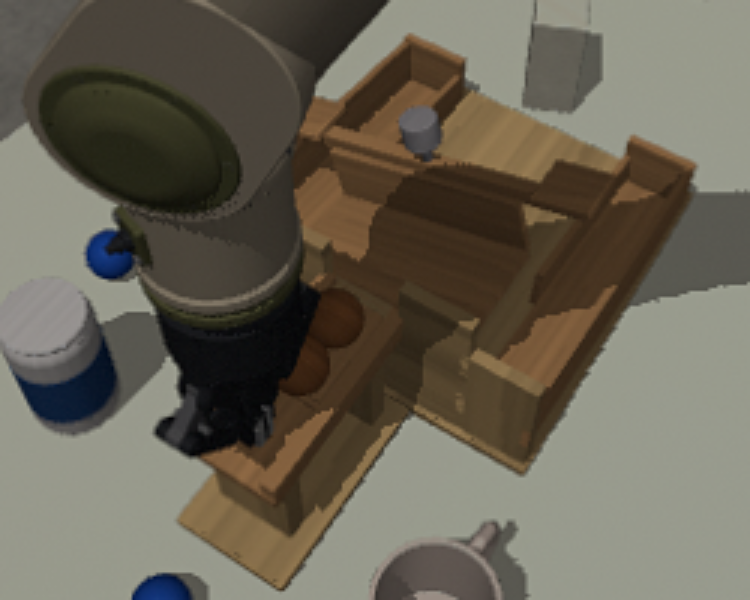

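The fingers are in the trough behind the balls. I'll push slowly along -y (tool +y), about 6 mm per row.

```bash
python3 -m crank '0 0.006 0.001 0 0;0 0.012 0.001 0 0;0 0.018 0.001 0 0;0 0.024 0.001 0 0;0 0.03 0.001 0 0;0 0.036 0.001 0 0;0 0.042 0.001 0 0;0 0.048 0.001 0 0' | head -4; python3 -c "
from loc import *
go([1,66,113])
import cv2
c=ctrl.camera('side')
cv2.imwrite('pics/s5.png',cv2.resize(c['img'][150:350,150:400,::-1],None,fx=3,fy=3))"
```

```text
time: 6.02
eef_pos: [0.5676, 0.1253, 0.1133]
tcp_rot: [[0.997, 0.081, -0.0], [0.081, -0.997, -0.0], [-0.0, 0.0, -1.0]]
force: [-0.2, 0.3, 1.0]
t 6.02 tcp [0.5676 0.1253 0.1133] sorter mm [  0.3 125.6 113.3] F [-0.2  0.3  1. ] gap -0.0001 yaw 4.617371892850242
to [1, 66, 113] tool shift [0.0007 0.0596 0.0003]
```

View pics/s5.png

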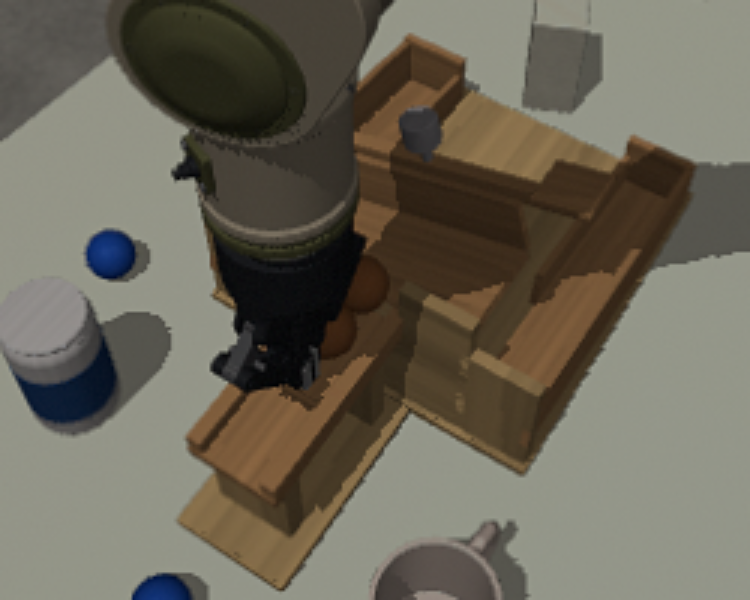

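Both balls are moving ahead of the fingers, and the front one at (365,283) is near the mouth. Continuing.

```bash
python3 -m crank '0 0.006 0 0 0;0 0.012 0 0 0;0 0.018 0 0 0;0 0.024 0 0 0;0 0.03 0 0 0;0 0.036 0 0 0;0 0.042 0 0 0;0 0.047 0 0 0' | head -4; python3 -c "
from loc import *
go([1,66,113])
import cv2
for n in ('side','top'):
  c=ctrl.camera(n)
  cv2.imwrite('pics/%s6.png'%n,cv2.resize(c['img'][140:340,150:400,::-1],None,fx=3,fy=3))"
```

```text
time: 6.73
eef_pos: [0.5714, 0.0783, 0.1132]
tcp_rot: [[0.997, 0.08, -0.0], [0.08, -0.997, -0.0], [-0.0, 0.0, -1.0]]
force: [-0.2, 0.5, -0.2]
t 6.73 tcp [0.5714 0.0783 0.1132] sorter mm [  0.3  78.5 113.2] F [-0.2  0.5 -0.2] gap 0.0 yaw 4.612246759691734
to [1, 66, 113] tool shift [0.0007 0.0125 0.0002]
```

View pics/side6.png

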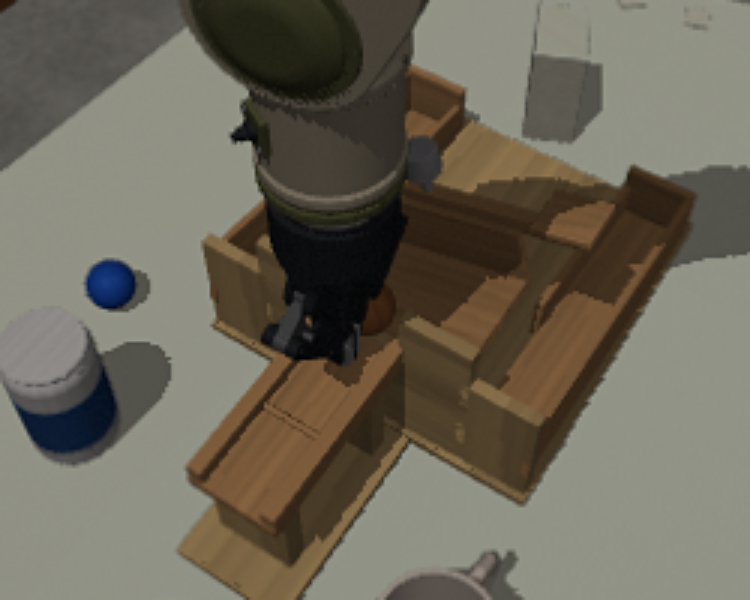

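View pics/top6.png

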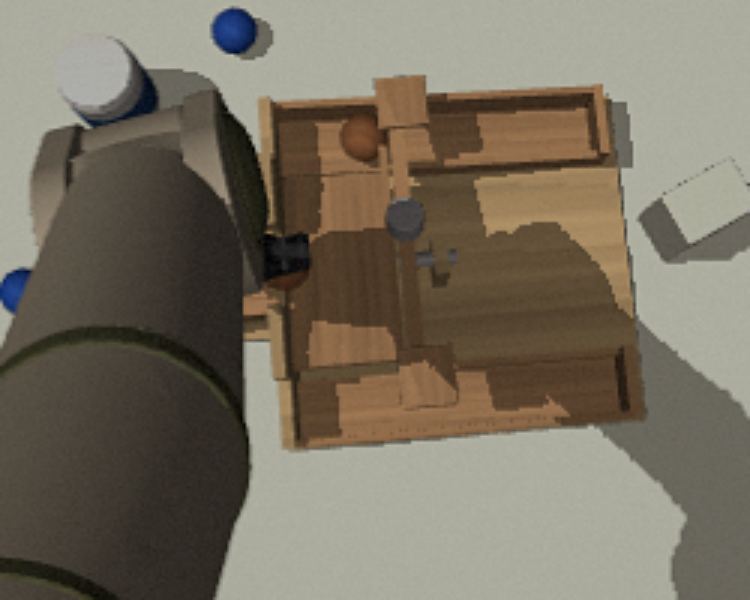

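The top view shows one ball already in the far chute at (360,137), rolling down. The second is at the mouth. I'll push it off.

```bash
python3 -m crank '0 0.006 0 0 0;0 0.012 0 0 0;0 0.018 0 0 0;0 0.022 0 0 0;0 0.022 0 0 0;0 0.022 0 0 0' | head -4; python3 -c "
from loc import *
import cv2
for n in ('side','top'):
  c=ctrl.camera(n)
  cv2.imwrite('pics/%s7.png'%n,cv2.resize(c['img'][140:340,150:400,::-1],None,fx=3,fy=3))"
```

```text
time: 7.33
eef_pos: [0.5732, 0.0569, 0.1133]
tcp_rot: [[0.997, 0.08, -0.0], [0.08, -0.997, 0.0], [-0.0, -0.0, -1.0]]
force: [-0.2, -0.0, 0.0]
t 7.33 tcp [0.5732 0.0569 0.1133] sorter mm [  0.3  57.  113.3] F [-0.2 -0.   0. ] gap 0.0004 yaw 4.59554934829175
```

View pics/side7.png

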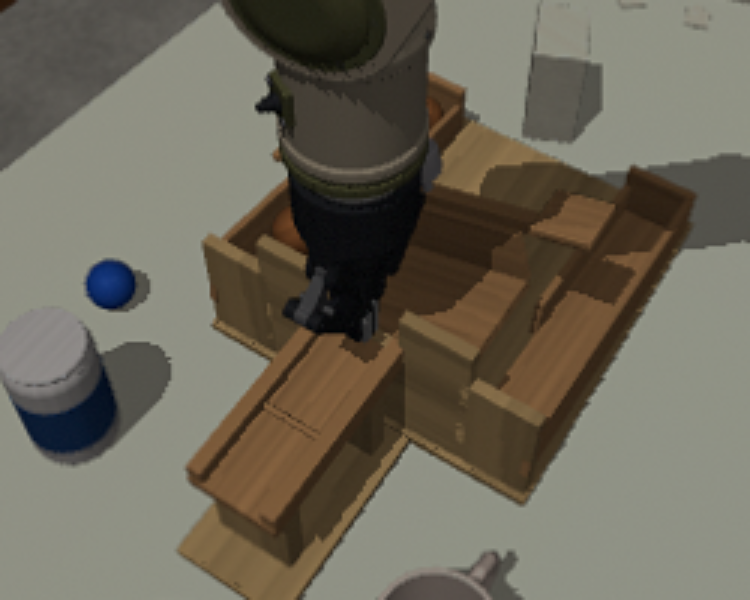

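View pics/top7.png

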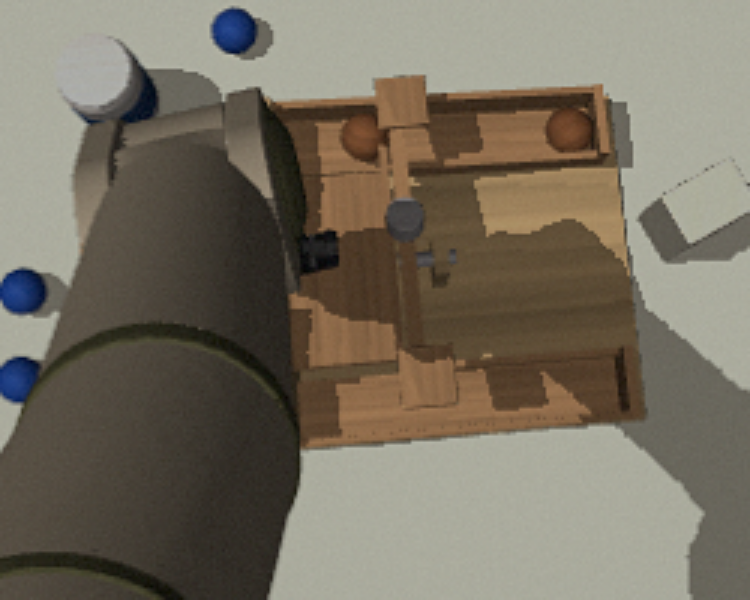

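The first ball is at the far chute's bottom (570,130) and the second has just entered the chute at (360,137). I'll lift straight up, then let things settle.

```bash
python3 -m crank '0 -0.004 -0.01 0 0;0 -0.004 -0.04 0 0;0 -0.004 -0.08 0 0;0 -0.004 -0.12 0 0;0 -0.004 -0.14 0 0;0 -0.004 -0.14 0 0;0 -0.004 -0.14 0 0;0 -0.004 -0.14 0 0' | head -4; python3 -m crank '0 -0.03 0 0 0;0 -0.06 0 0 0;0 -0.09 0 0 0;0 -0.09 0 0 0;0 -0.09 0 0 0;0 -0.09 0 0 0;0 -0.09 0 0 0;0 -0.09 0 0 0' |head -4; python3 - <<'E'
from loc import *
from h import *
for n in ('side','top'):
  c=ctrl.camera(n); c0=dict(np.load(n+"0.npz"))
  np.savez(n+"8.npz",**c)
  cv2.imwrite('pics/%s8.png'%n,cv2.resize(c['img'][140:340,150:400,::-1],None,fx=3,fy=3))
  P=cloud(c);L=((P-O)@R).reshape(-1,3)*1000
  im=c["img"].reshape(-1,3).astype(int)
  m=(abs(L[:,0]-108)<23)&(L[:,1]<-120)&(L[:,1]>-225)&(L[:,2]>45)
  q=L[m]; print(n,'above 45mm in far chute lower',m.sum(),np.round(q.min(0)) if len(q) else'',np.round(q.max(0)) if len(q) else '')
E
```

```text
time: 8.1
eef_pos: [0.5723, 0.0616, 0.2532]
tcp_rot: [[0.997, 0.081, -0.0], [0.081, -0.997, 0.0], [-0.0, -0.0, -1.0]]
force: [0.0, -0.0, 0.5]
time: 8.77
eef_pos: [0.5656, 0.1496, 0.2528]
tcp_rot: [[0.997, 0.079, -0.001], [0.079, -0.997, -0.001], [-0.001, 0.001, -1.0]]
force: [-0.3, -0.6, 0.0]
t 8.77 tcp [0.5656 0.1496 0.2528] sorter mm [2.000e-01 1.500e+02 2.528e+02] F [-0.3 -0.6  0. ] gap -0.0 yaw 4.526975372109313
side above 45mm in far chute lower 344 [  85. -225.   45.] [ 131. -122.   70.]
top above 45mm in far chute lower 462 [  86. -225.   45.] [ 131. -120.   73.]
```

View pics/side8.png

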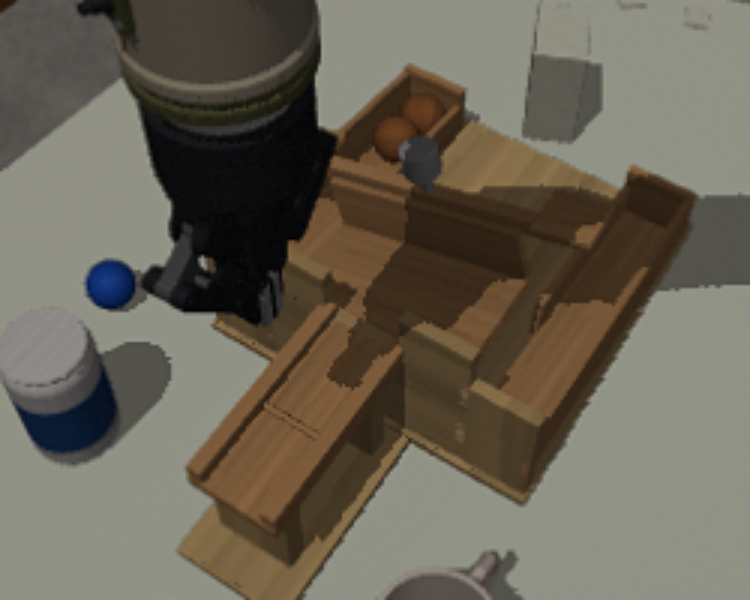

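View pics/top8.png

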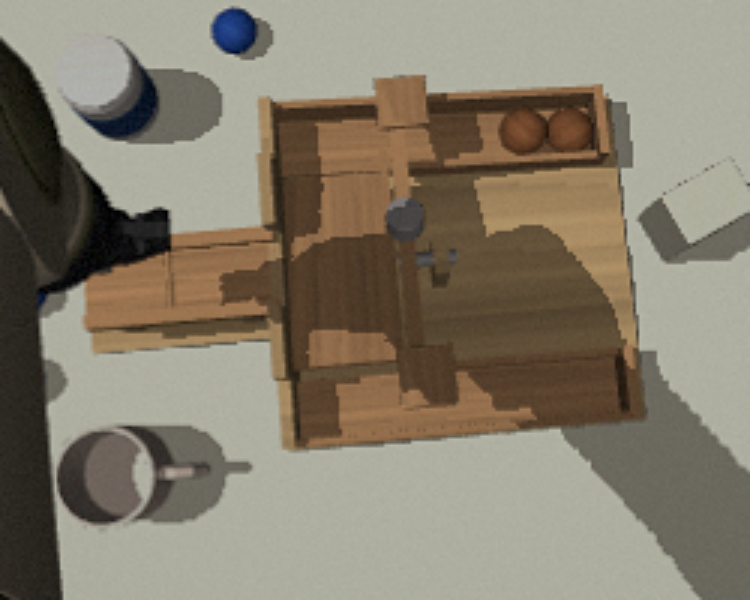

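Both balls lie together at the bottom of the far chute, at (570,130) and (523,130) in the top view. The gate leans far, and the can, carton and mug look unmoved. I'll wait briefly to confirm everything is at rest, then hand in.

```bash
python3 -m crank '0 0 0 0 0;0 0 0 0 0;0 0 0 0 0;0 0 0 0 0;0 0 0 0 0;0 0 0 0 0;0 0 0 0 0;0 0 0 0 0' | head -4; python3 - <<'E'
from loc import *
from h import *
c=ctrl.camera("top");a=dict(np.load("top8.npz"))["img"];z=dict(np.load("top0.npz"))["img"]
d=lambda p,q,r0,r1,c0,c1:cv2.absdiff(p,q)[r0:r1,c0:c1].max(2)
e=d(c["img"],a,160,200,230,360);print('balls moved px>40:',(e>40).sum(),e.max())
for n,b in dict(can=(148,190,165,210),mug=(278,318,165,235),carton=(190,235,362,412)).items():
    e=d(c["img"],z,*b);print(n,(e>40).sum(),e.max())
E
```

```text
time: 9.53
eef_pos: [0.5655, 0.1509, 0.2532]
tcp_rot: [[0.997, 0.081, -0.0], [0.081, -0.997, -0.0], [-0.0, 0.0, -1.0]]
force: [0.8, -0.2, 0.8]
t 9.53 tcp [0.5655 0.1509 0.2532] sorter mm [  0.3 151.4 253.2] F [ 0.8 -0.2  0.8] gap -0.0003 yaw 4.633892223312073
balls moved px>40: 0 20
can 46 147
mug 61 118
carton 0 36
```

```bash
python3 - <<'E'
from h import *
a=dict(np.load("top8.npz"))["img"];z=dict(np.load("top0.npz"))["img"]
for n,(r0,r1,c0,c1) in dict(can=(148,190,165,210),mug=(278,318,165,235)).items():
    e=cv2.absdiff(a,z)[r0:r1,c0:c1].max(2)>40
    r,c=np.nonzero(e);print(n,r.min()+r0,r.max()+r0,c.min()+c0,c.max()+c0)
p=np.hstack([cv2.resize(i[140:325,150:250,::-1],None,fx=3.2,fy=3.2) for i in(z,a)])
cv2.imwrite("pics/cmp.png",p)
E
```

```text
can 174 189 165 171
mug 278 317 165 168
```

View pics/cmp.png

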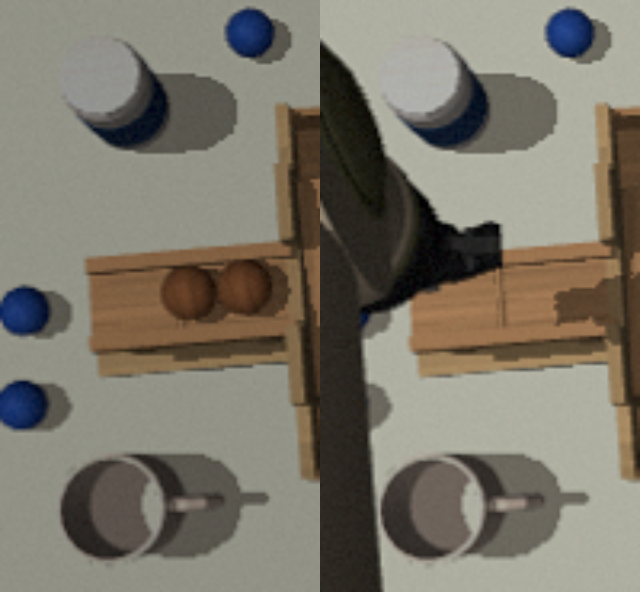

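The changed pixels come only from the arm covering the edge of the comparison area. The can and mug haven't moved. Handing in.

```bash
python3 -c "
from cell import ctrl
print(ctrl.sign_off())"
```

```text
the job is handed in; nothing more can be done
None
```

The job is done and handed in. I pressed the raised far paddle with a closed fingertip until the gate reached its far stop, at about 6.6 N. Then I pushed both balls along the trough and off its mouth, and they ran into the far chute. It took about 9.5 s of robot time.

- **Balls:** the last top view shows both together at the bottom of the far chute. They did not move between two pictures about 0.8 s apart.
- **Gate:** it leans fully to the far side, with the near paddle at about 0.18 m and the far paddle at about 0.12 m, measured before the push. The later pictures show it still leaning that way.
- **Can, carton and mug:** none of them moved. The comparison with the first picture flagged some changed pixels at the edges of the can and mug areas, but these were only the arm in view.
- **Robot:** the gripper ended at z 0.25 m above the trough, touching nothing.

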